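# Turn the low parts cup mouth-up on the cork mat

### The job

The low, wide parts cup has been put away mouth-down on the bench. Turn it over and leave it standing mouth-up, with its whole foot on the cork mat, ready to catch header pins. Leave the tall narrow cup where it stands.

Things in the scene. Friction and masses are not known exactly. Their poses are not given: they have to be found in the camera images.
- low_cup: The low, wide parts cup, bare aluminium with a heavy solid foot, 260 g, 38 mm high, at first mouth-down. Wall 2.5 mm, mouth 62 mm across, narrowing evenly to the foot. Origin: centre of the mouth (rim plane). z axis: from mouth to foot, up at the start, down once it stands mouth-up. On its side, a light push on the rim end towards the foot tips it up.
- low_cup_foot (a point): Centre of the low cup's foot face (z = +38 mm in the cup's frame, same axes). The foot is a straight cylinder 56 mm across, 12 mm thick (the top 12 mm while mouth-down). Centre of mass about 8 mm from this face: with the foot's edge on a surface the cup drops onto its foot by itself once it leans less than about 65 degrees from mouth-up.
- tall_cup: A taller, narrower cup of the same bare aluminium, also mouth-down: 75 mm high, 44 mm across at the foot (uppermost), 48 mm at the mouth. Not to be moved. Origin: centre of its mouth, on the bench; z axis up.
- mat: Square cork mat fixed to the bench, 180 x 180 mm and 3 mm thick. Origin: centre of its underside; x and y axes along its sides, z up.
There are look-alikes about, which are no part of the job. What is shaped like the low_cup but red or yellow is not meant.

How it is judged (in metres and radians):
At the end, for the whole second after the job is handed in: The low cup stands at rest mouth-up (within 10 degrees) on its foot on the cork mat, its centre within 64 mm of the mat's centre along each side of the mat (the whole foot on the mat); the tall cup still stands mouth-down within 20 mm of where it was (angle between low_cup's own z axis and vertical above 2.967 rad and x of low_cup in the frame of mat between -0.064 and 0.064 m and y of low_cup in the frame of mat between -0.064 and 0.064 m and height (world z) of low_cup between 0.037 and 0.046 m and linear speed of low_cup below 0.02 m/s and angular speed of low_cup below 0.2 rad/s and distance of tall_cup from where it was at the start of the episode below 0.02 m and angle between tall_cup's own z axis and vertical below 0.17 rad); the robot touches nothing.
It fails at once if the tall cup is moved by more than 20 mm or tipped (distance of tall_cup from where it was at the start of the episode above 0.02 m or angle between tall_cup's own z axis and vertical above 0.3 rad).
It also fails if it takes over 48 s, if anything falls off the work surface, if the arm or the gripper's body presses on something with over 40 N, if the wrist force passes 120 N, or if a joint passes its speed limit or range.

### The arm

A 6-joint arm with a two-finger parallel gripper is mounted at the origin on the work surface. World frame = base frame: x ahead of the robot, y to its left, z up, the work surface at z = 0. Lengths are in m, angles in degrees, forces in N, time in s.
With the tool pointing down it reaches from about 0.4 to 0.825 m from the base axis. Payload 7 kg.
Tool frame: the origin (TCP) lies at the very end of the fingers, on their centre line; the grasp point (between the pads) lies 19 mm behind it (r.grasp_offset is the z of the grasp point in the tool frame, in m); z points along the fingers, y is the direction in which the jaws open and shut (so a half turn about z gives the same grasp; the last joint's range is limited). The gripper opens to 88 mm and grips with 3 to 60 N. Pads are 19 mm wide; open, the fingers measure 130 mm over their backs; the gripper's body (78 mm by 193 mm) begins 47 mm behind the grasp point.
Start: joints at [86.236, 20.546, 0.682, 0, -70.136, -16.507], TCP at [0.234, 0.633, 0.227] pointing down, gripper open.
Joint ranges: [-176.03, 176.03], [-82.01, 121.73], [-58.28, 71.71], [-173.87, 95.51], [-174.79, -0.11], [-173.66, 173.66]. Speed limits (degrees/s): [136.94, 136.94, 172.46, 180, 180, 180].

### API

Orientations are given as [roll, pitch, yaw] about the fixed x, y, z axes, in that order (R = Rz(yaw) Ry(pitch) Rx(roll)).
In Python, from plant import r, capture, calibration, order gives the robot as it stands.
- The arm moves only by the tool servo_tool, never from a script. Its arguments are lists of equal length, an entry for each row: "grip": the closure, from -1 (fully open) to 1 (shut), so that 0 is half open; "translation": the shift along the tool's x, y, z in m, a list of three; "turn": the turn about the tool's z in rad. A call has 1 to 10 rows; each row is the pose to reach, as a shift and turn from the pose commanded when the call began, along the tool's axes at that moment; what a row does not reach only later rows make up. A row lasts 1/12 s, in which the tool goes at most 41.7 mm and 7.16 degrees, less where a joint would pass 70% of its speed; a pose out of reach is approached as far as the arm can. A call with a gripper value outside its range is refused whole. The fingers move at their own pace and stop on an object; "newtons" is the grip in N (left out, the last holds). Time passes only in rows, so rows that repeat a pose let the fingers close. It gives the time, the measured TCP pose, the force and the opening at its end, in the units of the state.
- r.get_state(): the state, without advancing time (a new reading comes with each control period).
- capture(name): name is "side" or "top"; returns (picture, depth): 420x560x3 uint8, blue, green, red; 420x560 float32, m along the optical axis (not along the pixel's ray), 0 where there is no reading.
- calibration(name): a dict with "fx", "fy", "cx", "cy" (pixels), "view" (4x4, takes a point from world to camera coordinates). Camera axes: x right, y up, looking along -z (the intrinsics and any distortion apply to the point x, -y, -z); pixel columns grow to the right and rows downward; lengths in m; the calibration is good to about 2 mm. A picture is of the moment at which its call begins. calibration takes no time and is no camera call.
- order.close_job(): hands the job in, once; it reports no verdict.
The state is a dict: "time_s": time; "joints": joint angles; "qd": joint speeds; "joint_torque": joint torques, N m; "tcp_pos": TCP position; "eef_rot": TCP orientation; "contact_force": force on the tool from outside, world axes, zero at the start; "moment": the same for the moment, N m; "gripper_width": finger opening in m.
Only numpy, scipy, OpenCV 4.12 (cv2) and the standard library are available. Lean on these libraries where they do the work, as an engineer would, in place of code of your own. Each camera call takes 0.05 s, during which the arm holds its last target.

## Working session

There is one attempt and no reset: what is moved stays moved. The work goes in short steps, Python scripts to look and compute and a tool call to move; the robot and the scene stay as the last step left them, time stands still between calls to the robot, and variables do not carry over. Pictures are saved under pics/ and viewed, and the job is handed in when it is done.

Besides the shell and the picture viewer there is one more tool, called after "Call:" as name(argument=value, ...), one argument or row to a line, values as JSON. servo_tool: Moves the arm, as the interface text tells. Its arguments: {"type":"object","properties":{"grip":{"type":"array","items":{"type":"number"}},"translation":{"type":"array","items":{"type":"array","items":{"type":"number"}}},"turn":{"type":"array","items":{"type":"number"}},"newtons":{"type":"number"}},"required":["grip","translation","turn"]}

```bash
ls; mkdir -p pics; python3 - <<'E'
from plant import r,capture,calibration
import cv2,numpy as np
for n in("side","top"):
    p,d=capture(n);cv2.imwrite(f"pics/{n}0.png",p);np.save(f"pics/{n}0.npy",d)
    c=calibration(n);print(n,c)
print(r.get_state(),r.grasp_offset)
E
```

```text
pics
side {'fx': 381.17471685783573, 'fy': 381.17471685783573, 'cx': 271.1437759629351, 'cy': 203.9485736873662, 'view': array([[-0.69663014, -0.71733486, -0.01171089,  0.36551571],
       [ 0.42053374, -0.42151194,  0.80341712, -0.27206187],
       [-0.58125538,  0.55475976,  0.59530143, -0.62053568],
       [ 0.        ,  0.        ,  0.        ,  1.        ]])}
top {'fx': 383.43398902994096, 'fy': 383.43398902994096, 'cx': 273.42618195123475, 'cy': 211.53638898959267, 'view': array([[ 0.14606113, -0.98927185,  0.0027128 , -0.04239429],
       [ 0.96926793,  0.14365529,  0.19970689, -0.52263302],
       [-0.19795411, -0.02653999,  0.97985193, -0.71591801],
       [ 0.        ,  0.        ,  0.        ,  1.        ]])}
{'time_s': 0.1, 'joints': array([ 8.62357342e+01,  2.05895038e+01,  6.36373379e-01, -1.70290673e-02,
       -7.01358060e+01, -1.65057658e+01]), 'qd': array([ 0.0133031 , -0.14632764,  0.11042122, -0.03600041,  0.03460828,
        0.06998565]), 'joint_torque': array([-8.14312807e-04, -5.84162879e+01,  2.93752849e+01,  7.01546788e+00,
        1.01720323e-02, -4.87696207e-05]), 'tcp_pos': array([0.23373958, 0.63274929, 0.22567395]), 'eef_rot': array([ 1.79910180e+02, -9.92088567e-03, -2.02758226e+01]), 'contact_force': array([-0.2566683 , -0.47387345,  0.01065785]), 'moment': array([-0.00154649, -0.0129927 , -0.01855291]), 'gripper_width': 0.08767778749443815} -0.0188
```

View pics/side0.png

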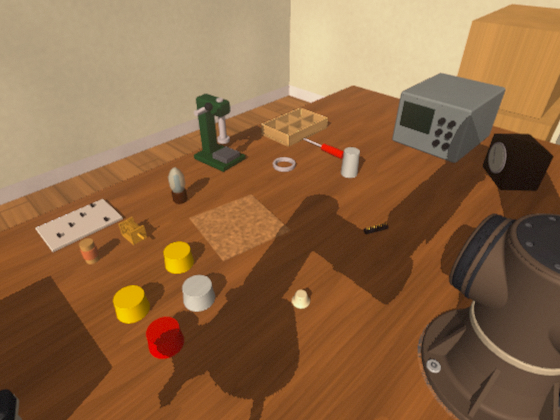

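View pics/top0.png

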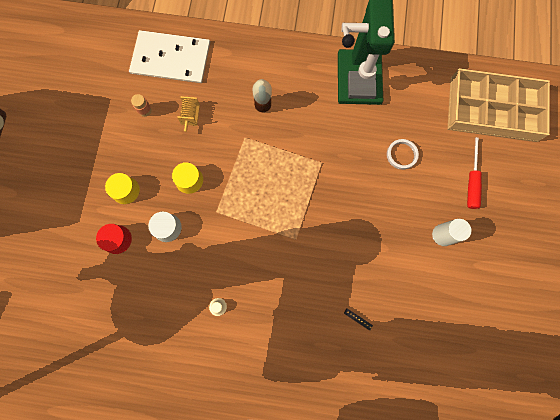

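The bare-aluminium candidates are the grey low cup at top (165,226) and the tall cup at (452,232). The look-alikes are red at (113,239) and yellow at (122,188) and (187,177). The grey low one is the target. Next I'll measure it and check a crop.

```bash
cat > h.py <<'E'
import numpy as np,cv2
from plant import r,capture,calibration
def ray(n,u,v):
    c=calibration(n);V=c["view"];R=V[:3,:3];t=V[:3,3]
    d=R.T@np.array([(u-c["cx"])/c["fx"],-(v-c["cy"])/c["fy"],-1.]);return -R.T@t,d
def onz(n,u,v,z):
    o,d=ray(n,u,v);return o+d*(z-o[2])/d[2]
def cloud(n,d):
    c=calibration(n);V=c["view"];v,u=np.mgrid[:d.shape[0],:d.shape[1]]
    P=np.stack([(u-c["cx"])/c["fx"]*d,-(v-c["cy"])/c["fy"]*d,-d],-1)
    return (P-V[:3,3])@V[:3,:3]
E
python3 - <<'E'
from h import *
p=cv2.imread("pics/top0.png");d=np.load("pics/top0.npy");W=cloud("top",d)
hsv=cv2.cvtColor(p,cv2.COLOR_BGR2HSV)
low=lambda b:(W[...,2]>b-.006)&(W[...,2]<b+.006)&(d>0)
grey=(hsv[...,1]<50)&(hsv[...,2]>90)
yel=(hsv[...,0]>22)&(hsv[...,0]<35)&(hsv[...,1]>150); red=((hsv[...,0]<5)|(hsv[...,0]>175))&(hsv[...,1]>180)
for nm,m,z in(("grey",grey,.038),("yel",yel,.038),("red",red,.038),("tall",grey,.075)):
    mm=(m&low(z)).astype(np.uint8)
    k,l,s,c=cv2.connectedComponentsWithStats(mm)
    for i in range(1,k):
        if s[i,4]>150:
            q=W[l==i]; (u,v),rad=cv2.minEnclosingCircle(np.argwhere(l==i)[:,::-1].astype(np.float32))
            print(nm,(round(u),round(v)),"ray xy",onz("top",u,v,z)[:2].round(4),"z",np.median(q[:,2]).round(4),"diam",(np.ptp(q[:,0]).round(4),np.ptp(q[:,1]).round(4)))
mat=cv2.inRange(hsv,(8,80,150),(22,190,255));mat=cv2.morphologyEx(mat,cv2.MORPH_OPEN,np.ones((5,5)))
mat[:, :200]=0; mat[:,340:]=0; mat[:125]=0; mat[250:]=0
cs=max(cv2.findContours(mat,0,2)[0],key=cv2.contourArea)
b=cv2.boxPoints(cv2.minAreaRect(cs));P=np.array([onz("top",*x,.003)[:2] for x in b]);print(b.round(),P.round(4),P.mean(0),np.linalg.norm(P-np.roll(P,1,0),axis=1))
cv2.imwrite("pics/crop.png",cv2.resize(p[120:320,70:270],None,fx=3,fy=3))
o=p.copy();cv2.drawContours(o,[b.astype(int)],0,(255,0,0),1);cv2.imwrite("pics/mat.png",cv2.resize(o[100:270,180:360],None,fx=3,fy=3))
print("other",onz("top",218,307,.015))
E
```

```text
grey (362, 83) ray xy [ 0.8396 -0.1154] z 0.0347 diam (np.float64(0.0591), np.float64(0.0622))
grey (162, 225) ray xy [0.466  0.2541] z 0.0383 diam (np.float64(0.054), np.float64(0.0541))
yel (185, 175) ray xy [0.5756 0.2286] z 0.0385 diam (np.float64(0.0541), np.float64(0.0557))
yel (119, 185) ray xy [0.5339 0.3598] z 0.0382 diam (np.float64(0.0551), np.float64(0.054))
red (110, 237) ray xy [0.4259 0.3526] z 0.0381 diam (np.float64(0.0541), np.float64(0.0549))
tall (459, 230) ray xy [ 0.5352 -0.3248] z 0.0758 diam (np.float64(0.0421), np.float64(0.0431))
[[200. 125.]
 [339. 125.]
 [339. 247.]
 [200. 247.]] [[ 0.7048  0.2274]
 [ 0.7506 -0.0806]
 [ 0.4783 -0.1113]
 [ 0.4356  0.1771]] [0.5923395  0.05314051] [0.27381907 0.31138424 0.27407299 0.29156584]
other [0.32152744 0.11687454 0.015     ]
```

```bash
python3 - <<'E'
from h import *
P=np.array([onz("top",*x,.003)[:2] for x in((245,138),(322,162),(297,239),(217,212))])
print(P.round(4),P.mean(0),np.linalg.norm(P-np.roll(P,1,0),axis=1)); e=P[0]-P[3];print(np.degrees(np.arctan2(*e[::-1])))
e=P[1]-P[0];print(np.degrees(np.arctan2(*e[::-1])))
c=np.array([.466,.2541]);dm=P.mean(0)-c;print(dm,np.linalg.norm(dm),np.degrees(np.arctan2(dm[1],dm[0])))
E
```

```text
[[ 0.6891  0.1228]
 [ 0.6587 -0.0534]
 [ 0.4821 -0.0219]
 [ 0.5146  0.155 ]] [0.58613675 0.05061942] [0.17743668 0.17879657 0.17938745 0.17977973]
-10.443790542430733
-99.78004806727917
[ 0.12013675 -0.20348058] 0.23629892560139984 -59.44201886023484
```

View pics/crop.png

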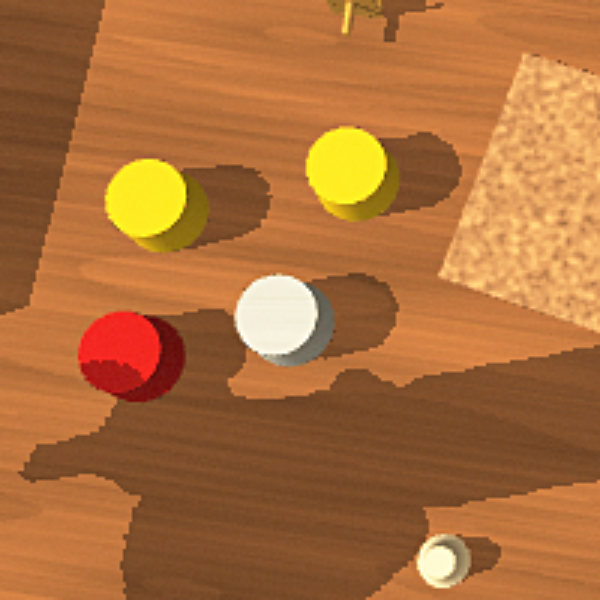

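The crop shows the grey low cup in the middle, with red to its lower left and the two yellow cups above it. Its top is at z 38 mm and measures 54–56 mm across, which fits. The mat sides come out at 178–180 mm, with its centre at (0.586, 0.051).

The tool can only point down, so I'll grip the cup low, below its heavy foot, and let it swing over.

Call:
servo_tool(
  grip=[-1,-1,-1,-1,-1,-1,-1,-1,-1,-1],
  translation=[
    [0.035,0.028,0],
    [0.07,0.055,0],
    [0.105,0.083,0],
    [0.14,0.11,0],
    [0.175,0.138,0],
    [0.21,0.165,0.02],
    [0.245,0.193,0.04],
    [0.28,0.22,0.06],
    [0.315,0.248,0.08],
    [0.349,0.275,0.1],
  ],
  turn=[0,0,0,0,0,0,0,0,0,0],
)

```text
time_s: 0.93
tcp_pos: [0.4436, 0.2899, 0.1458]
eef_rot: [-180.0, -0.0, -20.3]
contact_force: [2.0, 0.2, 0.9]
gripper_width: 0.0876
```

Call:
servo_tool(
  grip=[-1,-1,-1],
  translation=[
    [0,0,0],
    [0,0,0],
    [0,0,0],
  ],
  turn=[0,0,0],
)

```text
time_s: 1.18
tcp_pos: [0.4435, 0.2916, 0.1464]
eef_rot: [180.0, -0.0, -20.3]
contact_force: [-1.8, 0.5, 0.3]
gripper_width: 0.088
```

Call:
servo_tool(
  grip=[-1,-1,-1,-1,-1],
  translation=[
    [0.034,0.0275,0],
    [0.034,0.0275,0.03],
    [0.034,0.0275,0.06],
    [0.034,0.0275,0.08],
    [0.034,0.0275,0.08],
  ],
  turn=[0,0,0,0,0],
)

```text
time_s: 1.6
tcp_pos: [0.4635, 0.2536, 0.0632]
eef_rot: [179.7, 0.1, -20.2]
contact_force: [-0.7, -0.7, -0.9]
gripper_width: 0.0876
```

```bash
python3 - <<'E'
from h import *
for n in("side","top"):
    p,d=capture(n)
    cv2.imwrite(f"pics/{n}1.png",p)
print(r.get_state()["tcp_pos"])
E
```

```text
[0.46547735 0.25529551 0.06683496]
```

View pics/side1.png

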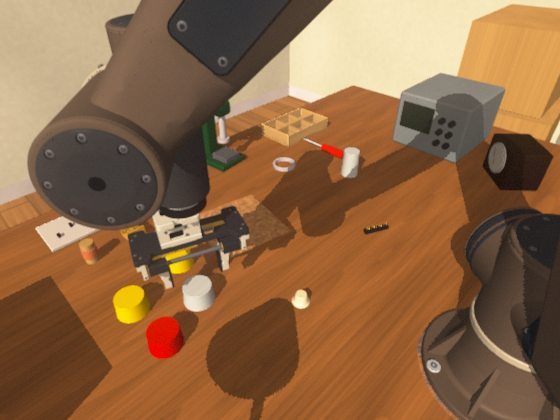

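The side view shows the open jaws above the grey cup at (198,293). I'll descend to 4 mm and grip lightly.

Call:
servo_tool(
  grip=[-1,-1,-1,-1,-1],
  translation=[
    [0,0,0.02],
    [0,0,0.04],
    [0,0,0.055],
    [0,0,0.061],
    [0,0,0.061],
  ],
  turn=[0,0,0,0,0],
)

```text
time_s: 2.12
tcp_pos: [0.4656, 0.255, 0.0057]
eef_rot: [-180.0, -0.0, -20.2]
contact_force: [0.4, 0.2, 0.3]
gripper_width: 0.0877
```

Call:
servo_tool(
  grip=[1,1,1,1,1,1,1,1],
  translation=[
    [0,0,0],
    [0,0,0],
    [0,0,0],
    [0,0,0],
    [0,0,0],
    [0,0,0],
    [0,0,0],
    [0,0,0],
  ],
  turn=[0,0,0,0,0,0,0,0],
  newtons=8,
)

```text
time_s: 2.78
tcp_pos: [0.4661, 0.2548, 0.006]
eef_rot: [-179.9, -0.0, -20.3]
contact_force: [-0.6, 0.9, 6.5]
gripper_width: 0.0599
```

The opening of 59.9 mm puts the contact about 9 mm above the rim, well below the centre of mass. Now I'll lift.

Call:
servo_tool(
  grip=[1,1,1,1,1,1,1,1],
  translation=[
    [0,0,-0.02],
    [0,0,-0.04],
    [0,0,-0.06],
    [0,0,-0.08],
    [0,0,-0.1],
    [0,0,-0.1],
    [0,0,-0.1],
    [0,0,-0.1],
  ],
  turn=[0,0,0,0,0,0,0,0],
)

```text
time_s: 3.45
tcp_pos: [0.4647, 0.2534, 0.1044]
eef_rot: [179.9, 0.1, -20.3]
contact_force: [-0.1, 0.4, -2.9]
gripper_width: 0.0599
```

```bash
python3 - <<'E'
from h import *
p,d=capture("side")
cv2.imwrite(f"pics/side2.png",cv2.resize(p[170:350,80:300],None,fx=3,fy=3))
print(r.get_state()["tcp_pos"],r.get_state()["contact_force"])
E
```

```text
[0.46466102 0.25332462 0.10408766] [-0.39003447 -0.52110153 -2.87115455]
```

View pics/side2.png

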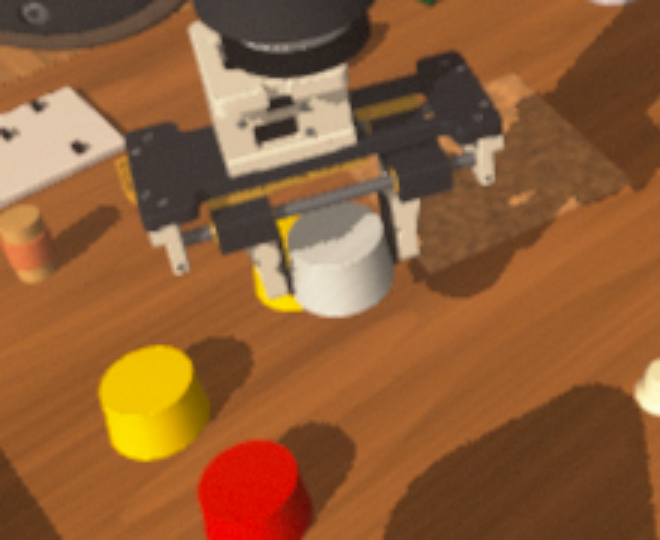

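The side crop shows the cup held upright, mouth still down, between the fingers. I'll carry it over the mat.

Call:
servo_tool(
  grip=[1,1,1,1,1,1,1,1,1,1],
  translation=[
    [0.02,0.016,0],
    [0.045,0.036,0],
    [0.07,0.056,0],
    [0.095,0.076,0],
    [0.12,0.096,0],
    [0.14,0.112,0],
    [0.16,0.128,0],
    [0.175,0.14,0],
    [0.184,0.1475,0],
    [0.184,0.1475,0],
  ],
  turn=[0,0,0,0,0,0,0,0,0,0],
)

```text
time_s: 4.33
tcp_pos: [0.5873, 0.0501, 0.1041]
eef_rot: [179.9, 0.1, -20.4]
contact_force: [-0.7, 0.3, -1.3]
gripper_width: 0.0024
```

Call:
servo_tool(
  grip=[1,1,1,1,1,1,1,1],
  translation=[
    [0,0,0.02],
    [0,0,0.04],
    [0,0,0.05],
    [0,0,0.05],
    [0,0,0.05],
    [0,0,0.05],
    [0,0,0.05],
    [0,0,0.05],
  ],
  turn=[0,0,0,0,0,0,0,0],
  newtons=4,
)

```text
time_s: 5.0
tcp_pos: [0.5876, 0.0525, 0.0564]
eef_rot: [-179.9, -0.1, -20.2]
contact_force: [-0.8, 0.3, -0.0]
gripper_width: 0.0003
```

```bash
python3 - <<'E'
from h import *
p,d=capture("side")
cv2.imwrite(f"pics/side3.png",cv2.resize(p[120:300,150:370],None,fx=3,fy=3))
print(r.get_state()["tcp_pos"],r.get_state()["contact_force"])
E
```

```text
[0.58751963 0.05234906 0.05630632] [-0.71156435  0.67661741 -1.49745593]
```

View pics/side3.png

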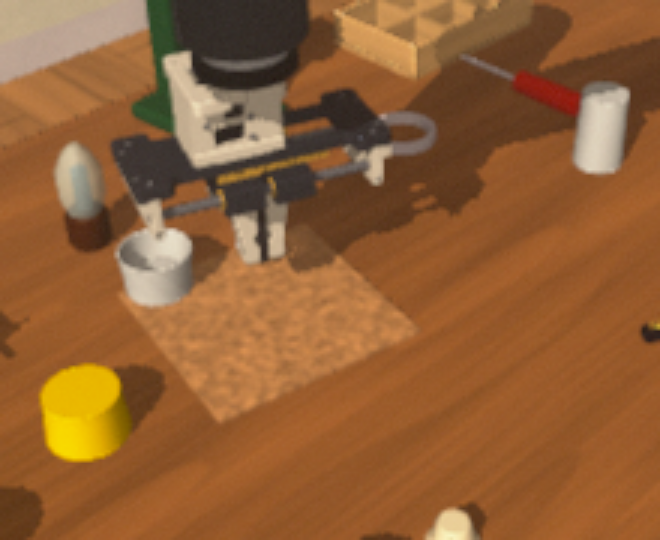

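The cup slipped out during the carry and landed mouth-up near the mat's left corner, at crop (157,265). I'll back off and measure where it is.

Call:
servo_tool(
  grip=[-1,-1,-1,-1,-1,-1,-1,-1,-1,-1],
  translation=[
    [0,0,-0.04],
    [0,0,-0.08],
    [-0.03,0.02,-0.1],
    [-0.06,0.04,-0.1],
    [-0.09,0.06,-0.1],
    [-0.12,0.08,-0.1],
    [-0.15,0.1,-0.1],
    [-0.15,0.1,-0.1],
    [-0.15,0.1,-0.1],
    [-0.15,0.1,-0.1],
  ],
  turn=[0,0,0,0,0,0,0,0,0,0],
)

```text
time_s: 5.88
tcp_pos: [0.4124, 0.0105, 0.1564]
eef_rot: [-179.9, -0.1, -20.2]
contact_force: [1.1, 0.8, 0.5]
gripper_width: 0.0616
```

```bash
python3 - <<'E'
from h import *
for n in("side","top"):
    p,d=capture(n);np.save(f"pics/{n}4.npy",d)
    cv2.imwrite(f"pics/{n}4.png",p)
print(r.get_state()["tcp_pos"],r.get_state()["contact_force"])
E
```

```text
[0.41269992 0.01061718 0.15579124] [ 0.77540514 -0.16220728  0.20628049]
```

View pics/side4.png

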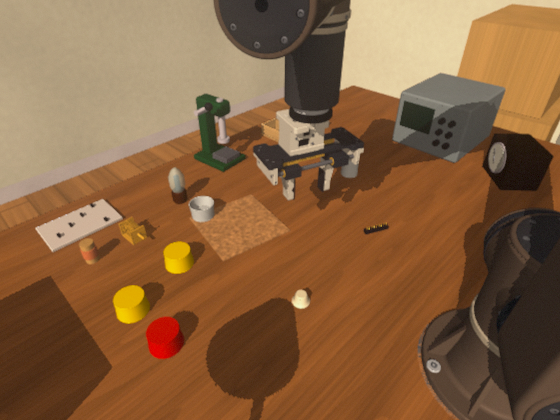

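View pics/top4.png

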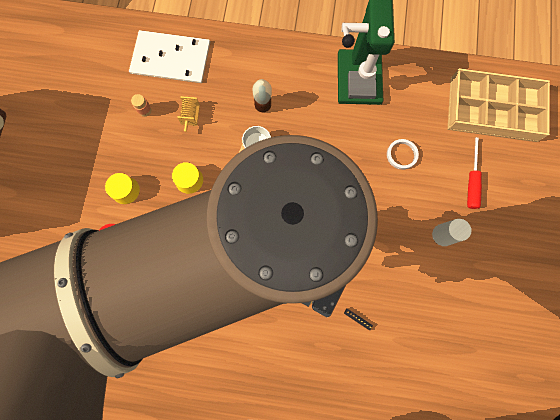

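The cup stands mouth-up at side pixel (202,209), at the mat's far-left corner. In the top view the arm half hides it at (256,138). I'll fit its rim from both views' depth.

```bash
python3 - <<'E'
from h import *
for n,box in(("side",(190,185,222,225)),("top",(238,120,275,150))):
    p=cv2.imread(f"pics/{n}4.png");d=np.load(f"pics/{n}4.npy");W=cloud(n,d)
    x0,y0,x1,y1=box;w=W[y0:y1,x0:x1].reshape(-1,3)
    q=w[(w[:,2]>.02)&(w[:,2]<.06)]
    t=np.percentile(q[:,2],97); k=q[q[:,2]>t-.006];print(n,"top z",t,len(k))
    A=np.c_[2*k[:,:2],np.ones(len(k))];s=np.linalg.lstsq(A,(k[:,:2]**2).sum(1),rcond=None)[0];print(s[:2],np.sqrt(s[2]+s[:2]@s[:2]),k[:,:2].min(0),k[:,:2].max(0))
    cv2.imwrite(f"pics/{n}4c.png",cv2.resize(p[y0-30:y1+30,x0-30:x1+30],None,fx=6,fy=6))
m=np.array([.5861,.0506]);a=np.radians(-10)
print((np.array([[np.cos(a),np.sin(a)],[-np.sin(a),np.cos(a)]])@(s[:2]-m)))
E
```

```text
side top z 0.04190748398936678 114
[0.67210073 0.09482588] 0.029252006415197065 [0.64033111 0.06399808] [0.7042144 0.125374 ]
top top z 0.04322174774174663 86
[0.67527544 0.09383092] 0.029056398068457168 [0.65462257 0.06596159] [0.7063066  0.12433194]
[0.0803137 0.0580593]
```

View pics/side4c.png

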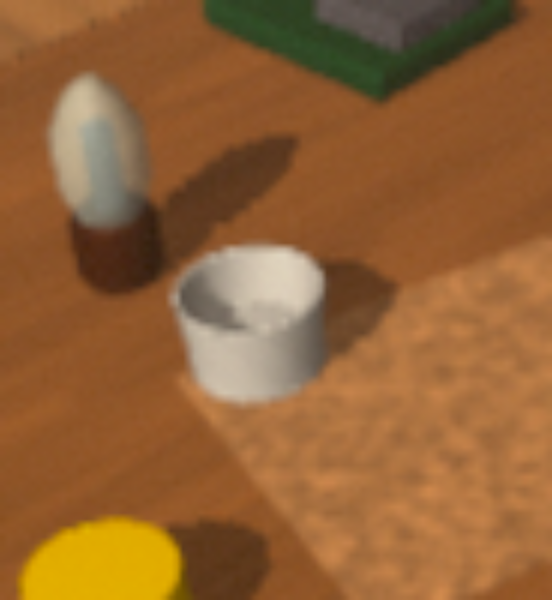

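It stands at (0.673, 0.0945) with its rim at z ≈ 0.042. That puts it on the mat but about 80 mm off centre, so I'll grip it firmly and move it inwards.

Call:
servo_tool(
  grip=[-1,-1,-1,-1,-1,-1,-1,-1,-1,-1],
  translation=[
    [0.027,-0.021,0],
    [0.054,-0.042,0],
    [0.081,-0.063,0],
    [0.108,-0.084,0],
    [0.135,-0.105,0],
    [0.162,-0.127,0],
    [0.189,-0.148,0],
    [0.215,-0.169,0],
    [0.215,-0.169,0.03],
    [0.215,-0.169,0.06],
  ],
  turn=[0,0,0,0,0,0,0,0,0,0],
)

```text
time_s: 6.82
tcp_pos: [0.6755, 0.0953, 0.0941]
eef_rot: [-179.9, -0.1, -20.3]
contact_force: [-0.6, -0.1, -1.3]
gripper_width: 0.0879
```

Call:
servo_tool(
  grip=[-1,-1],
  translation=[
    [0,0,0],
    [0,0,0],
  ],
  turn=[0,0],
)

```text
time_s: 6.98
tcp_pos: [0.6712, 0.0936, 0.0928]
eef_rot: [179.8, 0.2, -20.3]
contact_force: [0.1, -0.5, 0.8]
gripper_width: 0.0877
```

Call:
servo_tool(
  grip=[-1,-1,-1,-1,-1],
  translation=[
    [0.001,-0.001,0.03],
    [0.001,-0.001,0.055],
    [0.001,-0.001,0.075],
    [0.001,-0.001,0.081],
    [0.001,-0.001,0.081],
  ],
  turn=[0,0,0,0,0],
)

```text
time_s: 7.4
tcp_pos: [0.6733, 0.0947, 0.0144]
eef_rot: [179.9, 0.0, -20.3]
contact_force: [0.3, -0.6, 0.4]
gripper_width: 0.0877
```

Call:
servo_tool(
  grip=[1,1,1,1,1,1,1,1],
  translation=[
    [0,0,0],
    [0,0,0],
    [0,0,0],
    [0,0,0],
    [0,0,0],
    [0,0,0],
    [0,0,0],
    [0,0,0],
  ],
  turn=[0,0,0,0,0,0,0,0],
  newtons=20,
)

```text
time_s: 8.07
tcp_pos: [0.6739, 0.0951, 0.0156]
eef_rot: [-179.9, -0.1, -20.2]
contact_force: [-2.3, 0.8, 6.7]
gripper_width: 0.0599
```

Call:
servo_tool(
  grip=[1,1,1,1,1,1,1,1,1,1],
  translation=[
    [0,0,-0.004],
    [0,0,-0.008],
    [-0.008,0.009,-0.008],
    [-0.018,0.019,-0.008],
    [-0.028,0.03,-0.008],
    [-0.038,0.041,-0.008],
    [-0.048,0.052,-0.008],
    [-0.057,0.062,-0.008],
    [-0.064,0.069,-0.008],
    [-0.064,0.069,-0.008],
  ],
  turn=[0,0,0,0,0,0,0,0,0,0],
)

```text
time_s: 8.9
tcp_pos: [0.5871, 0.0513, 0.0223]
eef_rot: [179.9, 0.1, -20.3]
contact_force: [0.3, 0.3, -3.2]
gripper_width: 0.0599
```

Call:
servo_tool(
  grip=[1,1,1,1],
  translation=[
    [0,0,0.002],
    [0,0,0.005],
    [0,0,0.007],
    [0,0,0.007],
  ],
  turn=[0,0,0,0],
)

```text
time_s: 9.23
tcp_pos: [0.59, 0.0527, 0.0156]
eef_rot: [180.0, -0.0, -20.2]
contact_force: [-1.1, 0.2, 3.6]
gripper_width: 0.0601
```

```bash
python3 - <<'E'
from h import *
p,d=capture("side")
cv2.imwrite(f"pics/side5.png",cv2.resize(p[120:300,150:370],None,fx=3,fy=3))
print(r.get_state()["tcp_pos"],r.get_state()["contact_force"])
E
```

```text
[0.59002054 0.05264582 0.01561193] [-2.61397241 -0.02538828  3.82602531]
```

View pics/side5.png

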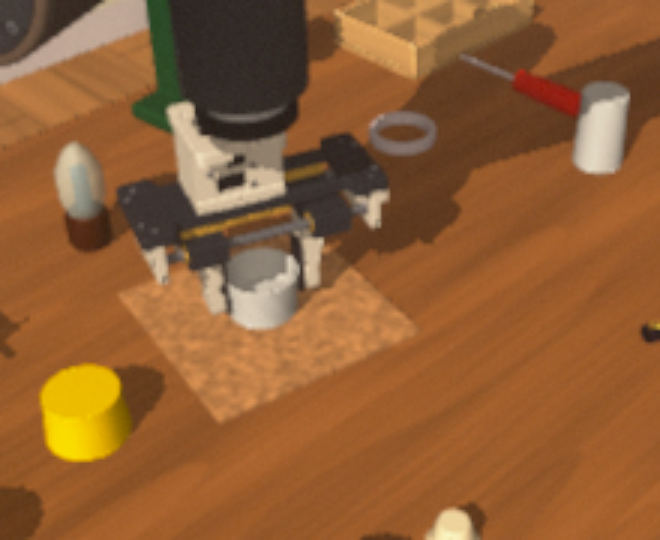

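The crop shows the cup mouth-up on the mat at (262,288), between the fingers. I'll open the jaws, then go straight up and away.

Call:
servo_tool(
  grip=[-1,-1,-1,-1,-1,-1,-1],
  translation=[
    [0,0,0],
    [0,0,0],
    [0,0,0],
    [0,0,0],
    [0,0,0],
    [0,0,0],
    [0,0,0],
  ],
  turn=[0,0,0,0,0,0,0],
)

```text
time_s: 9.87
tcp_pos: [0.5893, 0.0523, 0.0154]
eef_rot: [-180.0, -0.0, -20.3]
contact_force: [-0.7, -0.4, 1.1]
gripper_width: 0.0874
```

Call:
servo_tool(
  grip=[-1,-1,-1,-1,-1,-1,-1,-1,-1,-1],
  translation=[
    [0,0,-0.02],
    [0,0,-0.04],
    [0,0,-0.07],
    [0,0,-0.1],
    [0,0,-0.13],
    [-0.03,-0.03,-0.15],
    [-0.06,-0.06,-0.15],
    [-0.08,-0.09,-0.15],
    [-0.1,-0.12,-0.15],
    [-0.12,-0.15,-0.15],
  ],
  turn=[0,0,0,0,0,0,0,0,0,0],
)

```text
time_s: 10.7
tcp_pos: [0.5279, 0.2363, 0.1661]
eef_rot: [-179.9, -0.0, -20.3]
contact_force: [1.9, 0.9, 0.0]
gripper_width: 0.0877
```

Call:
servo_tool(
  grip=[-1,-1,-1,-1,-1,-1],
  translation=[
    [-0.01,-0.03,0],
    [-0.02,-0.06,0],
    [-0.02,-0.09,0],
    [-0.02,-0.12,0],
    [-0.02,-0.12,0],
    [-0.02,-0.12,0],
  ],
  turn=[0,0,0,0,0,0],
)

```text
time_s: 11.2
tcp_pos: [0.5513, 0.3554, 0.1645]
eef_rot: [179.9, 0.0, -20.2]
contact_force: [-0.3, -0.4, -0.2]
gripper_width: 0.0879
```

```bash
python3 - <<'E'
from h import *
m=np.array([.5861,.0506]);a=np.radians(-10);M=np.array([[np.cos(a),np.sin(a)],[-np.sin(a),np.cos(a)]])
for n in("side","top"):
    p,d=capture(n);W=cloud(n,d);cv2.imwrite(f"pics/{n}6.png",p)
    near=(np.hypot(*(np.moveaxis(W[...,:2],-1,0)-m[:,None,None]))<.09)&(W[...,2]>.034)&(W[...,2]<.06)&(d>0)
    k=W[near];print(n,len(k),np.percentile(k[:,2],[5,50,97]) if len(k) else 0)
    c=(k[:,:2].min(0)+k[:,:2].max(0))/2;print(c,np.ptp(k[:,:2],axis=0),"mat frame",M@(c-m))
    t=(W[...,2]>.07)&(W[...,2]<.082)&(np.hypot(W[...,0]-.535,W[...,1]+.325)<.06)&(d>0)
    if t.sum():q=W[t];print("tall",(q[:,:2].min(0)+q[:,:2].max(0))/2,t.sum(),np.median(q[:,2]))
print(r.get_state()["tcp_pos"],r.get_state()["contact_force"])
E
```

```text
side 166 [0.03467375 0.03890561 0.04241913]
[0.58868279 0.05200798] [0.06183523 0.06029913] mat frame [0.00229906 0.00183509]
tall [ 0.53393617 -0.32464651] 120 0.07511365650503041
top 154 [0.03586761 0.0404427  0.04386129]
[0.59123397 0.05096537] [0.06074799 0.06079992] mat frame [0.00499252 0.00125132]
tall [ 0.53677944 -0.32552782] 420 0.07562309992467628
[0.55109646 0.35364256 0.16496256] [-0.46848621 -0.31116982  0.85634371]
```

View pics/side6.png

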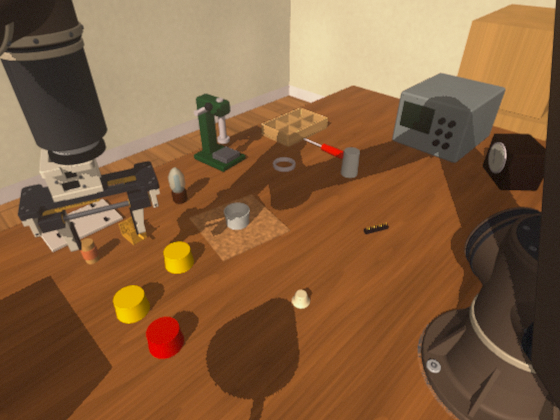

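View pics/top6.png

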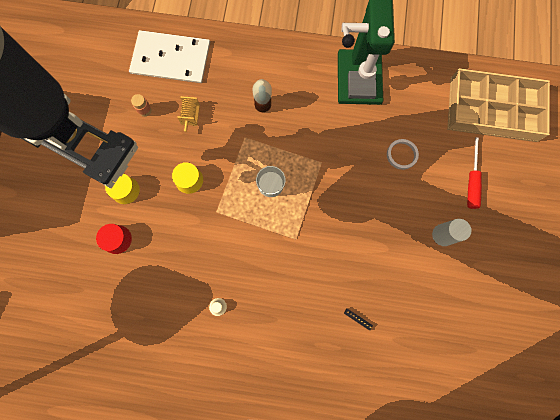

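Both views show the cup mouth-up at the middle of the mat: top (271,181), side (237,215). The tall cup hasn't moved and the arm is clear, so I'll hand the job in.

```bash
python3 -c "
from plant import order
print(order.close_job())"
```

```text
the job is handed in; nothing more can be done
None
```

The low cup now stands mouth-up on the cork mat, and I handed the job in at about 11 s of the 48 s allowed. No verdict is reported on hand-in.

**How it went:** I gripped the cup low on its wall, lifted it and carried it towards the mat. The turn-over itself was lucky. At an 8 N grip the cup slipped out during the carry and landed mouth-up near the mat's corner. I had planned to let it swing over in the grip. I then gripped it again at 20 N, moved it to the middle of the mat, released it and backed away.

**Last checks:**
- **Low cup:** its centre is 2–5 mm from the mat's centre, against 64 mm allowed. The two camera views differ by about 3 mm. The rim is at z ≈ 0.042–0.044 m, and it looks level and upright.
- **Tall cup:** it was measured within about 2 mm of its first position and is still upright.
- **Arm:** it is well clear of everything, at about 0.165 m high.

No check failed. I did not measure the cup's speed; it simply looked at rest in the final pictures.

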